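# Dock the test head on a gas detector

### The arm

A 6-joint arm with a two-finger parallel gripper is mounted at the origin on the work surface. World frame = base frame: x ahead of the robot, y to its left, z up, the work surface at z = 0. Lengths are in mm, angles in degrees, forces in N, time in s.
With the tool pointing down it reaches from about 300 to 850 mm from the base axis. Payload 4.2 kg.
Tool frame: the origin (TCP) lies on the centre line of the jaws, within the pads' length; the fingertips stand 8 mm ahead of it and the grasp point (between the pads) lies 11 mm behind it; z points along the fingers, y is the line along which they close (so a half turn about z gives the same grasp; the last joint's range is limited). The gripper opens to 91 mm and grips with 3 to 60 N. Pads are 32 mm wide; open, the fingers measure 118 mm over their backs; the gripper's body (76 mm by 178 mm) begins 60 mm behind the grasp point.
Start: joints at [-70.302, 18.312, 89.639, -0, 72.044, -1.146], TCP at [204.605, -537.382, 221.976] pointing down, gripper open.
Joint ranges: [-177.97, 177.97], [-48.28, 115.42], [12.27, 149.76], [-77.06, 257.06], [2.81, 150.46], [-146.56, 146.56]. Speed limits (degrees/s): [147.25, 147.25, 180, 180, 180, 180].

### API

Orientations are given as [roll, pitch, yaw] about the fixed x, y, z axes, in that order (R = Rz(yaw) Ry(pitch) Rx(roll)).
In Python, from workcell import telemetry, eyes, ticket gives the robot as it stands. The module is installed in compiled form; this text tells all that it offers.
- The arm moves only by the shell command python3 -m crank 'ROWS' [OPENING] [FORCE]. ROWS is JSON, a list of rows, each an object of numbers: "dx", "dy", "dz": the shift along the world's x, y, z normalised to -1 to 1, where 1 is 80 cm; "yaw": the turn about the world's z normalised to -1 to 1, where 1 is 5 degrees. A call has 1 to 10 rows; each row shifts and turns the commanded pose from where the row before left it; what a row does not reach is not made up. A row lasts 1/8 s, in which the tool goes at most 62.5 mm and 10.7 degrees, less where a joint would pass 70% of its speed; a pose out of reach is approached as far as the arm can. A call with a number of a shift or a turn outside -1 to 1 is refused whole. A call with a gripper value outside its range is refused whole. OPENING is the opening, from 0 (shut) to 1 (fully open), set as the call begins (- or left out, the last holds). The fingers move at their own pace and stop on an object; FORCE is the grip in N (left out, the last holds). Time passes only in rows, so rows that do not move let the fingers close. It gives the time, the measured TCP pose, the force, the opening and the grip force at its end, in the units of the state.
- telemetry.state(): the state, without advancing time (a new reading comes with each control period).
- eyes.grab_frame(name): name is "scene" or "top"; returns the picture (384x512x3 uint8, red, green, blue); there is no depth.
- eyes.calibration(name): a dict with "camera_matrix" (3x3 intrinsics, pixels), "world_from_camera" (4x4, takes a point from camera to world coordinates). Camera axes: x right, y down, z forward; pixel columns grow to the right and rows downward; lengths in mm; the calibration is good to about 2 mm. A picture is of the moment at which its call begins. calibration takes no time and is no camera call.
- ticket.job_done(): hands the job in; it is judged then, once.
The state is a dict: "time_s": time; "qpos": joint angles; "qvel": joint speeds; "effort": joint torques, N m; "ee_pos": TCP position; "ee_rot": TCP orientation; "force": force on the tool from outside, world axes, zero at the start; "torque": the same for the moment, N m; "gripper_width": finger opening in mm; "gripper_force": force on a finger pad.
Only numpy, scipy, OpenCV 4.12 (cv2) and the standard library are available. Lean on these libraries where they do the work, as an engineer would, in place of code of your own. Each camera call takes 0.05 s, during which the arm holds its last target. There are 200 camera calls.

### The job

Start the check of the gas detector that lies in the test station: with the fingertips, push the carriage along its rail towards the detector until its spring pin rides over the bump and drops into the notch, without running it on past the notch, then press the start button on the control box fully down and let go. Move the pin only by way of the carriage, do not press the button before the carriage is in its notch, and leave the detector and the other things lying around where they are.

Things in the scene. Friction and masses are not known exactly. Their poses are not given: they have to be found in the camera images.
- station: Flat grey base plate screwed to the table, 165 x 440 mm, 12 mm thick, with a steel rail 30 mm wide running along its length (its own y axis). Origin on the table surface under the middle of the rail; own z up; plate from x -65 to +100 mm. Position and yaw (up to 0.3 rad) vary.
- carriage (a joint): How far the carriage has been slid along the rail, m: 0 at the station's -y end, growing along the station's +y, towards the detector. Travel 0.23; starts between 0 and 0.06. Captive on the rail (cannot be lifted); about 1.5 N of friction.
- carriage_top (a point): Centre of the carriage's top, 86 mm above the table. The carriage is a plain grey plastic block, 92 mm across the rail, 96 mm along it, from 26 to 86 mm above the table, with a round dial on top, a rubber ring on the face towards the detector and, flush with its top, a 12 mm thick flange reaching 91 mm to the station's +x side, which carries the spring pin.
- push_face (a point): Centre of the carriage's flat rear face, the face away from the detector (92 mm wide; 26 to 86 mm above the table; this point is 56 mm above it). The face looks to the station's -y; pushing it along +y drives the carriage. The space behind it is open. Axes as the station's.
- pin_line (a point): Point on the carriage at the lower end of the spring pin when the pin is down, 20 mm above the table, 74 mm to the station's +x side of the rail and 48 mm ahead (+y) of the push face. Moves with the carriage, not with the pin. Axes as the station's.
- pin (a joint): Lift of the steel spring pin above its lowest position, m (0 to 0.010; spring force down 7 to 10 N). The pin, 8 mm thick with a ball end below and an 18 mm dark knob on top reaching 98 mm above the table, stands upright in the carriage's flange. Reads 0 on the free run, about 0.0065 on the crest of the bump, again below 0.001 in the notch.
- notch (a point): Where the lower end of the pin belongs: bottom of the V notch in the dark steel cam on the narrow bar that reaches from the nest along the station's +x side, 20 mm above the table; axes as the station's. The carriage is in its detent when pin_line has the same station y as this point; it stays there when let go.
- bump (a point): Crest of the bump before the notch, 26.5 mm above the table, 10 mm before notch on the carriage's way (-y). From 30 to 11 mm before the notch a ramp rises at 22 degrees (push grows to 6 or 7 N); from about 7 mm before it the carriage snaps ahead into the notch by itself (push falls to almost nothing). The notch's far flank is steeper; forcing the carriage on past it takes about 17 N.
- nest: Aluminium cradle on the station around the detector, 87 x 130 mm, walls up to 57 mm above the table, open towards the carriage. Fixed during the job; its place along the rail varies by 70 mm. Origin at the centre of its underside, 12 mm above the table; axes as the station's. The notch is at x +74, y -118 mm of it.
- detector: Portable gas detector lying on its back in the nest, loose, yellow plastic, 62 x 112 x 30 mm, 0.28 kg; origin at the centre of its underside, 34 mm above the table; the sensor end faces the carriage (own -y). 3 mm short of the rubber ring when the carriage is in its notch. Must stay where it is.
- pod: Control box fixed to the table, grey, 90 x 70 mm, 40 mm high, with a round push button and two small dome lamps on its top; origin at the centre of its underside. To the left or to the right of the station's robot side.
- start_button (a joint): How far the start button is pressed, m: 0 up, 0.006 fully down. Spring return; about 1.5 N to start, 5 N fully down.
- start_button_top (a point): Centre of the top of the start button, a round grey plastic cap 28 mm across in a dark round housing 44 mm across; cap top 62 mm above the table and 10 mm above its housing. Pressed straight down; moves with the cap.
- jar: Bystander: closed jar, 56 mm across, 75 mm high, upright; origin at the centre of its underside.
- det_near: Bystander: orange gas detector 62 x 112 x 30 mm lying on the table between the robot and the station; origin at the centre of its underside.
- det_far: Bystander: yellow gas detector 62 x 112 x 30 mm lying to the right of the station; origin at the centre of its underside.
- driver: Bystander: screwdriver 170 mm long lying between the robot and the station; origin near its middle, handle to its own -x.
- battery: Bystander: black battery pack 55 x 90 x 24 mm to the left of the station; origin at the centre of its underside.
- brick: Bystander: black charger block 50 x 100 x 32 mm to the left of the robot; origin at the centre of its underside.
Mind the look-alikes: they are no part of the job. Leave any green or pink look-alike of the pod alone.

How it is judged:
By the outcome, as a careful person would: the job done as asked, in the order asked, and still so for the second after the job is handed in, with the robot touching nothing.
It also fails if it takes over 64 s, if anything falls off the work surface, if the arm or the gripper's body presses on something with over 40 N, if the wrist force passes 120 N, or if a joint passes its speed limit or range.

## Working session

There is one attempt and no reset: what is moved stays moved. The work goes in short steps, Python scripts to look and compute and a shell command to move; the robot and the scene stay as the last step left them, time stands still between calls to the robot, and variables do not carry over. Pictures are saved under pics/ and viewed, at most 10 in all, crops included, and the job is handed in when it is done.

```bash
mkdir -p pics
cat > h.py <<'E'
import numpy as np, cv2
from workcell import telemetry, eyes, ticket
def cal(n):
    c=eyes.calibration(n); return np.array(c["camera_matrix"]),np.array(c["world_from_camera"])
def px2w(n,u,v,z):
    K,T=cal(n); d=T[:3,:3]@np.linalg.solve(K,[u,v,1]); o=T[:3,3]
    return o+d*(z-o[2])/d[2]
def w2px(n,P):
    K,T=cal(n); P=np.atleast_2d(P); c=(P-T[:3,3])@T[:3,:3]; q=c@K.T
    return q[:,:2]/q[:,2:]
E
python3 - <<'E'
from h import *
for n in("scene","top"):
    cv2.imwrite(f"pics/{n}0.png",cv2.cvtColor(eyes.grab_frame(n),cv2.COLOR_RGB2BGR)); print(cal(n))
print(telemetry.state())
E
```

```text
(array([[485.05315253,   0.        , 246.18110321],
       [  0.        , 485.05315253, 198.06581937],
       [  0.        ,   0.        ,   1.        ]]), array([[ 6.76219965e-01,  5.22819924e-01, -5.19023974e-01,
         1.15107578e+03],
       [ 7.36560443e-01, -4.93509582e-01,  4.62522439e-01,
        -6.71470385e+02],
       [-1.43273577e-02, -6.95059436e-01, -7.18809507e-01,
         1.02184817e+03],
       [ 0.00000000e+00,  0.00000000e+00,  0.00000000e+00,
         1.00000000e+00]]))
(array([[495.3468032 ,   0.        , 264.95037644],
       [  0.        , 495.3468032 , 186.51951054],
       [  0.        ,   0.        ,   1.        ]]), array([[-6.25084531e-03, -9.91679140e-01,  1.28582308e-01,
         2.95235177e+02],
       [-9.99971881e-01,  5.66615642e-03, -4.91249861e-03,
        -4.55326255e+01],
       [ 4.14305493e-03, -1.28609400e-01, -9.91686673e-01,
         1.48783769e+03],
       [ 0.00000000e+00,  0.00000000e+00,  0.00000000e+00,
         1.00000000e+00]]))
{'time_s': 0.1, 'qpos': array([-7.03018440e+01,  1.83477692e+01,  8.96982732e+01,  1.05390629e-03,
        7.20454897e+01, -1.14433088e+00]), 'qvel': array([ 0.0201693 , -0.01128685, -0.18183761,  0.01433732,  0.04050214,
       -0.00877047]), 'effort': array([ 9.96192684e-04, -4.13332272e+01, -2.32509720e+01,  7.29424506e-02,
        4.22398327e-02, -6.19332877e-05]), 'ee_pos': array([ 204.45807497, -536.9521069 ,  221.21419547]), 'ee_rot': array([-1.79908506e+02, -2.82985079e-03,  2.08421590e+01]), 'force': array([-0.66294224,  0.68480226, -0.86742096]), 'torque': array([-0.00650426, -0.00971592, -0.01857807]), 'gripper_force': 0.0, 'gripper_width': 90.91733147372842}
```

View pics/top0.png

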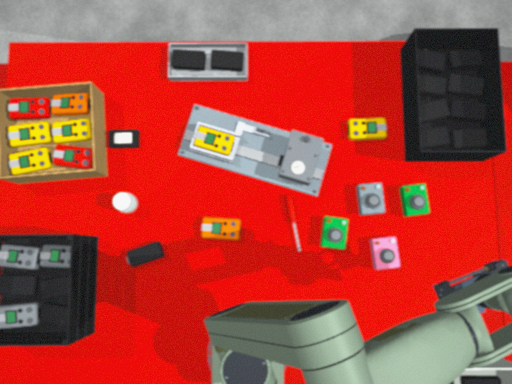

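View pics/scene0.png

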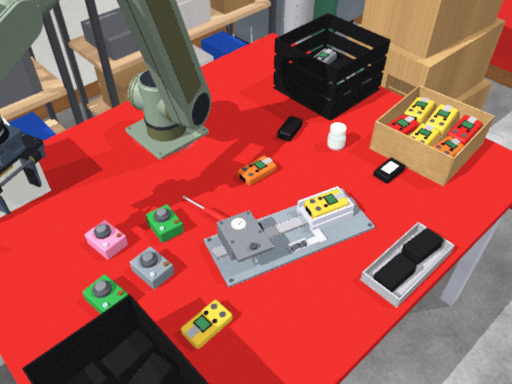

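The top view shows the station with the carriage at about (300,158) and the detector nest at (213,140). Candidate pods are grey (371,198), green (335,232), green (415,199) and pink (385,253); grey is the one described. Candidate detectors: yellow (213,140) in the nest; yellow (367,128) and orange (221,228) are bystanders. Next, close crops of the station and the grey pod.

Run:
```python
from h import *
t=cv2.imread("pics/top0.png"); s=cv2.imread("pics/scene0.png")
cv2.imwrite("pics/tc.png",cv2.resize(t[95:225,170:400],None,fx=3.4,fy=3.4,interpolation=cv2.INTER_CUBIC))
cv2.imwrite("pics/sc.png",cv2.resize(s[180:300,120:380],None,fx=3,fy=3,interpolation=cv2.INTER_CUBIC))
```

```text
(no output)
```

View pics/tc.png

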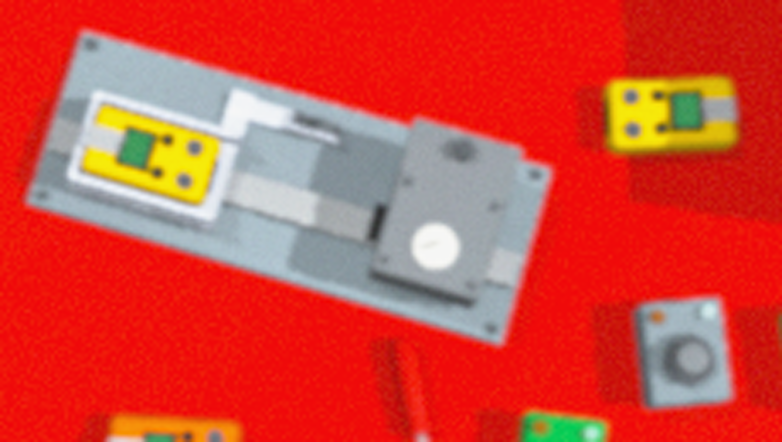

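View pics/sc.png

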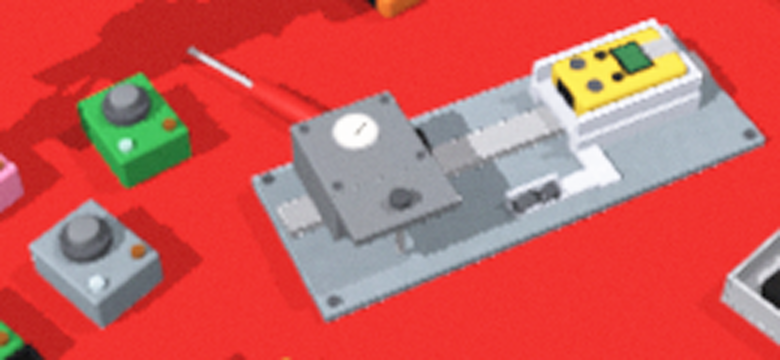

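Run:
```python
from h import *
from scipy.optimize import least_squares
T=lambda a:np.array(a)/3.4+[170,95]-.35
S=lambda a:np.array(a)/3.0+[120,180]-.33
# params: x,y,yaw, c (push face station y), n (nest centre y)
def pts(p,L):
    x,y,a,c,n=p; R=np.array([[np.cos(a),-np.sin(a)],[np.sin(a),np.cos(a)]])
    o=[]
    for k,px,py,z in L:
        py=py+{'s':0,'c':c,'n':n}[k]; o.append([*(R@[px,py]+[x,y]),z])
    return np.array(o)
top=[('s',100,220,12,82,30),('s',100,-220,12,553,168),('s',-65,-220,12,502,345),('s',-65,220,12,26,205),
 ('c',91,96,86,417,118),('c',91,0,86,522,150),('c',74,48,98,460,150),
 ('n',43.5,65,57,95,92),('n',43.5,-65,57,238,135),('n',-43.5,-65,57,213,225),('n',-43.5,65,57,68,180)]
sc=[('s',-65,-220,12,253,178),('s',100,-220,12,330,320),('s',100,220,12,765,142),
 ('c',-46,0,86,290,130),('c',-46,96,86,390,92),('c',91,0,86,357,243),('c',91,96,86,463,202),('c',74,48,98,404,197),
 ('n',43.5,65,57,700,70),('n',43.5,-65,57,580,128)]
def res(p):
    a=w2px("top",pts(p,[q[:4] for q in top]))-T([q[4:] for q in top])
    b=w2px("scene",pts(p,[q[:4] for q in sc]))-S([q[4:] for q in sc])
    return np.r_[a,b].ravel()
r=least_squares(res,[500,0,-.28,-150,120],loss='soft_l1')
print(r.x, np.degrees(r.x[2])); print(res(r.x).reshape(-1,2).round(1).tolist())
p=r.x
print("push face",pts(p,[('c',0,0,56)]),"notch",pts(p,[('n',74,-118,20)]),"pin",pts(p,[('c',74,48,20)]),"to go",p[4]-118-p[3]-48)
print("cam/notch px",((w2px("top",pts(p,[('n',74,-118,20)]))-[170,95])*3.4),((w2px("scene",pts(p,[('n',74,-118,20)]))-[120,180])*3))
f=lambda q:np.r_[w2px("top",[[*q,62]])[0]-T([691,360]),w2px("scene",[[*q,62]])[0]-S([87,232])]
b=least_squares(f,[400,-300]);print("button",b.x,b.fun)
for n,uv in(("top",(287,195)),("top",(299,250))):print("driver",px2w(n,*uv,8))
```

```text
[ 5.83128864e+02 -1.75815414e+01 -2.92490840e-01 -1.86770155e+02
  1.16136268e+02] -16.758490699192933
[[-0.1, 0.8], [-0.4, 0.0], [-0.0, -0.3], [0.0, 0.1], [-0.7, -0.2], [0.3, -0.4], [1.3, -0.4], [0.8, -0.5], [0.8, -1.0], [-0.4, 0.4], [-0.1, 1.3], [-0.5, 0.6], [-0.7, -0.1], [1.0, -1.2], [-0.2, -1.0], [0.0, -0.7], [0.2, 0.0], [0.3, -0.4], [-0.7, 0.1], [1.3, 2.7], [0.1, -0.6]]
push face [[ 529.27590021 -196.41931399   56.        ]] notch [[653.44859878 -40.70314304  20.        ]] pin [[ 613.97325181 -171.7949636    20.        ]] to go 136.90642219253223
cam/notch px [[308.08328177 124.51160837]] [[541.73702042 197.27168177]]
button [ 439.44540693 -365.45475523] [ 0.21331977 -0.69634856 -0.26679183 -0.74143274]
driver [ 461.02368912 -118.99218133    8.        ]
driver [ 296.7993953  -152.60329377    8.        ]
```

```bash
python3 -m crank '[{"dx":0.039,"dy":0.037,"yaw":1},{"dx":0.039,"dy":0.037,"yaw":1},{"dx":0.039,"dy":0.037,"yaw":1},{"dx":0.039,"dy":0.037,"yaw":1},{"dx":0.039,"dy":0.037,"yaw":1},{"dx":0.039,"dy":0.037,"yaw":1},{"dx":0.039,"dy":0.037,"yaw":1},{"dx":0.039,"dy":0.037,"yaw":1},{"dx":0.039,"dy":0.037,"yaw":1},{"dx":0.039,"dy":0.037,"yaw":1}]' 0 40
python3 -m crank '[{"yaw":0.48},{}]'
```

```text
validation failed for argument at $[0]...
validation failed for argument at $[0]...
```

```bash
python3 -m crank '[{"dx":0.039,"dy":0.037,"dz":0,"yaw":1},{"dx":0.039,"dy":0.037,"dz":0,"yaw":1},{"dx":0.039,"dy":0.037,"dz":0,"yaw":1},{"dx":0.039,"dy":0.037,"dz":0,"yaw":1},{"dx":0.039,"dy":0.037,"dz":0,"yaw":1},{"dx":0.039,"dy":0.037,"dz":0,"yaw":1},{"dx":0.039,"dy":0.037,"dz":0,"yaw":1},{"dx":0.039,"dy":0.037,"dz":0,"yaw":1},{"dx":0.039,"dy":0.037,"dz":0,"yaw":1},{"dx":0.039,"dy":0.037,"dz":0,"yaw":1}]' 0 40
python3 -m crank '[{"dx":0,"dy":0,"dz":0,"yaw":0.48},{"dx":0,"dy":0,"dz":0,"yaw":0}]'
```

```text
time_s: 1.35
ee_pos: [517.3, -240.2, 221.5]
ee_rot: [-180.0, 0.0, 71.0]
force: [-0.4, -0.3, 0.4]
gripper_width: 0.5
gripper_force: 0.0
time_s: 1.6
ee_pos: [516.6, -240.8, 221.4]
ee_rot: [-179.9, -0.0, 73.3]
force: [0.0, 0.3, 0.2]
gripper_width: 0.4
gripper_force: 0.0
```

```bash
python3 -m crank '[{"dx":0,"dy":0,"dz":-0.05,"yaw":0},{"dx":0,"dy":0,"dz":-0.05,"yaw":0},{"dx":0,"dy":0,"dz":-0.05,"yaw":0},{"dx":0,"dy":0,"dz":-0.04,"yaw":0},{"dx":0,"dy":0,"dz":-0.02,"yaw":0},{"dx":0,"dy":0,"dz":0,"yaw":0}]'
python3 - <<'E'
from h import *
s=cv2.cvtColor(eyes.grab_frame("scene"),cv2.COLOR_RGB2BGR)
cv2.imwrite("pics/s1.png",cv2.resize(s[140:300,120:380],None,fx=3,fy=3,interpolation=cv2.INTER_CUBIC))
E
```

```text
time_s: 2.35
ee_pos: [516.0, -241.5, 53.3]
ee_rot: [-179.9, -0.0, 73.2]
force: [1.1, -0.0, -0.1]
gripper_width: 0.4
gripper_force: 0.0
```

View pics/s1.png

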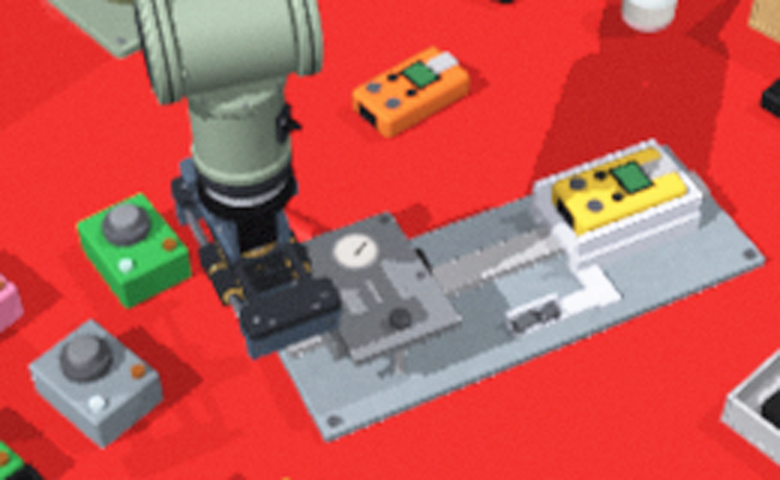

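Tool is behind the push face and clear. Pushing along (0.288, 0.957), about 10 mm per row.

```bash
python3 -m crank '[{"dx":0.0036,"dy":0.012,"dz":0,"yaw":0},{"dx":0.0036,"dy":0.012,"dz":0,"yaw":0},{"dx":0.0036,"dy":0.012,"dz":0,"yaw":0},{"dx":0.0018,"dy":0.006,"dz":0,"yaw":0},{"dx":0,"dy":0,"dz":0,"yaw":0}]'
python3 -m crank '[{"dx":0.0036,"dy":0.012,"dz":0,"yaw":0},{"dx":0.0036,"dy":0.012,"dz":0,"yaw":0},{"dx":0.0036,"dy":0.012,"dz":0,"yaw":0},{"dx":0.0036,"dy":0.012,"dz":0,"yaw":0},{"dx":0.0036,"dy":0.012,"dz":0,"yaw":0},{"dx":0.0036,"dy":0.012,"dz":0,"yaw":0},{"dx":0.0036,"dy":0.012,"dz":0,"yaw":0}]'
python3 -m crank '[{"dx":0,"dy":0,"dz":0,"yaw":0},{"dx":0,"dy":0,"dz":0,"yaw":0}]'
python3 - <<'E'
from h import *
for n in("top","scene"):cv2.imwrite(f"pics/{n}2.png",cv2.cvtColor(eyes.grab_frame(n),cv2.COLOR_RGB2BGR))
s=cv2.imread("pics/scene2.png")
cv2.imwrite("pics/s2.png",cv2.resize(s[170:280,200:360],None,fx=5,fy=5,interpolation=cv2.INTER_CUBIC))
E
```

```text
time_s: 3.02
ee_pos: [526.8, -207.2, 54.1]
ee_rot: [180.0, -0.0, 73.3]
force: [0.3, 0.1, 0.4]
gripper_width: 0.5
gripper_force: 0.0
time_s: 3.9
ee_pos: [547.3, -140.0, 54.0]
ee_rot: [180.0, 0.0, 73.2]
force: [1.2, -2.5, -0.6]
gripper_width: 0.7
gripper_force: 1.2
time_s: 4.15
ee_pos: [546.4, -140.1, 53.8]
ee_rot: [-179.9, -0.0, 73.3]
force: [0.9, 0.0, -0.3]
gripper_width: 0.7
gripper_force: 0.0
```

View pics/s2.png

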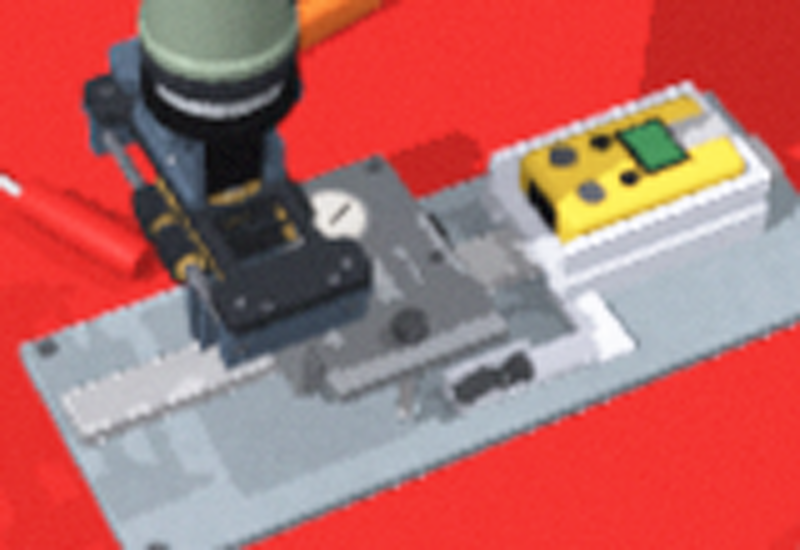

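Pin at about (405,410) in the crop, cam V at (490,378), carriage upright on the rail, and roughly 62 mm to go by kinematics. Advance another 28 mm, then in fine steps while watching the force.

```bash
python3 -m crank '[{"dx":0.0025,"dy":0.0084,"dz":0,"yaw":0},{"dx":0.0025,"dy":0.0084,"dz":0,"yaw":0},{"dx":0.0025,"dy":0.0084,"dz":0,"yaw":0},{"dx":0.0025,"dy":0.0084,"dz":0,"yaw":0},{"dx":0,"dy":0,"dz":0,"yaw":0}]'
python3 -m crank '[{"dx":0.0007,"dy":0.0024,"dz":0,"yaw":0},{"dx":0.0007,"dy":0.0024,"dz":0,"yaw":0}]'
python3 -m crank '[{"dx":0.0007,"dy":0.0024,"dz":0,"yaw":0},{"dx":0.0007,"dy":0.0024,"dz":0,"yaw":0}]'
python3 -m crank '[{"dx":0.0007,"dy":0.0024,"dz":0,"yaw":0},{"dx":0.0007,"dy":0.0024,"dz":0,"yaw":0}]'
python3 -m crank '[{"dx":0.0007,"dy":0.0024,"dz":0,"yaw":0},{"dx":0.0007,"dy":0.0024,"dz":0,"yaw":0}]'
```

```text
time_s: 4.88
ee_pos: [555.2, -112.7, 54.0]
ee_rot: [180.0, -0.0, 73.3]
force: [-0.2, -0.1, 0.9]
gripper_width: 0.5
gripper_force: 0.0
time_s: 5.12
ee_pos: [556.0, -110.0, 54.0]
ee_rot: [180.0, 0.0, 73.2]
force: [-0.2, -1.6, -0.2]
gripper_width: 0.1
gripper_force: 0.8
time_s: 5.38
ee_pos: [557.0, -106.7, 54.1]
ee_rot: [180.0, 0.1, 73.3]
force: [-2.0, -6.0, 0.4]
gripper_width: 0.3
gripper_force: 3.3
time_s: 5.62
ee_pos: [557.9, -103.8, 54.1]
ee_rot: [180.0, 0.2, 73.3]
force: [-1.9, -8.0, 0.8]
gripper_width: 0.2
gripper_force: 4.3
time_s: 5.88
ee_pos: [559.0, -100.2, 54.1]
ee_rot: [180.0, 0.2, 73.3]
force: [-1.9, -9.0, 1.6]
gripper_width: -0.0
gripper_force: 4.6
```

Force rose near y≈-108, so the ramp starts there. The crest is expected about 19–23 mm later, at y≈-90 to -86.

```bash
python3 -m crank '[{"dx":0.0007,"dy":0.0024,"dz":0,"yaw":0},{"dx":0.0007,"dy":0.0024,"dz":0,"yaw":0}]'
python3 -m crank '[{"dx":0.0007,"dy":0.0024,"dz":0,"yaw":0},{"dx":0.0007,"dy":0.0024,"dz":0,"yaw":0}]'
python3 -m crank '[{"dx":0.0007,"dy":0.0024,"dz":0,"yaw":0}]'
python3 -m crank '[{"dx":0.0004,"dy":0.0012,"dz":0,"yaw":0}]'
python3 -m crank '[{"dx":0.0004,"dy":0.0012,"dz":0,"yaw":0}]'
```

```text
time_s: 6.12
ee_pos: [560.1, -96.5, 54.1]
ee_rot: [180.0, 0.2, 73.3]
force: [-1.7, -9.6, 0.9]
gripper_width: 0.2
gripper_force: 4.8
time_s: 6.38
ee_pos: [561.4, -92.4, 54.1]
ee_rot: [180.0, 0.2, 73.3]
force: [-1.4, -7.5, 1.1]
gripper_width: 0.4
gripper_force: 3.6
time_s: 6.5
ee_pos: [562.3, -89.3, 54.1]
ee_rot: [180.0, 0.0, 73.2]
force: [1.0, -1.8, -0.6]
gripper_width: 0.4
gripper_force: 0.6
time_s: 6.62
ee_pos: [562.5, -87.2, 54.0]
ee_rot: [-180.0, -0.1, 73.2]
force: [0.6, -0.1, -0.7]
gripper_width: -0.1
gripper_force: 0.0
time_s: 6.75
ee_pos: [562.7, -86.2, 53.9]
ee_rot: [-180.0, -0.0, 73.2]
force: [0.5, -0.3, 1.0]
gripper_width: 0.5
gripper_force: 0.0
```

Force fell to zero, which means the carriage snapped ahead. Back off, lift, and look.

```bash
python3 -m crank '[{"dx":-0.005,"dy":-0.018,"dz":0,"yaw":0},{"dx":-0.01,"dy":-0.036,"dz":0,"yaw":0},{"dx":-0.01,"dy":-0.036,"dz":0,"yaw":0},{"dx":0,"dy":-0.02,"dz":0.05,"yaw":0},{"dx":0,"dy":-0.02,"dz":0.05,"yaw":0},{"dx":0,"dy":0,"dz":0.02,"yaw":0},{"dx":0,"dy":0,"dz":0,"yaw":0}]'
python3 - <<'E'
from h import *
for n in("top","scene"):cv2.imwrite(f"pics/{n}3.png",cv2.cvtColor(eyes.grab_frame(n),cv2.COLOR_RGB2BGR))
s=cv2.imread("pics/scene3.png");t=cv2.imread("pics/top3.png")
a=cv2.resize(s[170:270,220:340],None,fx=6,fy=6,interpolation=cv2.INTER_CUBIC)[:290]
cv2.imwrite("pics/s3.png",np.vstack([cv2.resize(s[200:250,240:360],None,fx=6,fy=6,interpolation=cv2.INTER_CUBIC),cv2.resize(t[110:160,220:340],None,fx=6,fy=6,interpolation=cv2.INTER_CUBIC)]))
# predicted pixels if in notch (pin knob z98, at notch xy) and now-shift
for n in("scene","top"):print(n,w2px(n,[[653.4,-40.7,98],[653.4,-40.7,20],[656.3,-31.1,98]]))
E
```

```text
time_s: 7.62
ee_pos: [542.8, -190.8, 150.4]
ee_rot: [179.9, -0.0, 73.2]
force: [0.0, 1.3, -0.5]
gripper_width: 0.5
gripper_force: 0.0
scene [[302.63119173 226.28850088]
 [300.56619862 245.74593043]
 [306.09473144 224.9365178 ]]
top [[260.48854249 125.16740401]
 [260.6117753  131.63673579]
 [257.14543516 124.20040533]]
```

View pics/s3.png

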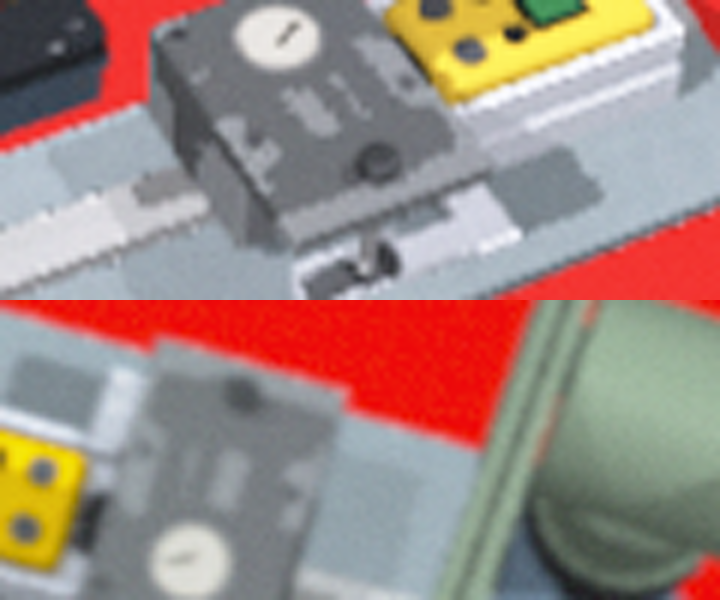

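The knob sits at scene (302.8,226.7) and top (260.3,125.5), against (302.6,226.3) and (260.5,125.2) predicted for the notch. The carriage is seated and the pin is down behind the far lobe of the cam. Now to the grey pod's button.

```bash
python3 -m crank '[{"dx":-0.0259,"dy":-0.0437,"dz":0,"yaw":0},{"dx":-0.0259,"dy":-0.0437,"dz":0,"yaw":0},{"dx":-0.0259,"dy":-0.0437,"dz":0,"yaw":0},{"dx":-0.0259,"dy":-0.0437,"dz":0,"yaw":0},{"dx":-0.0259,"dy":-0.0437,"dz":0,"yaw":0},{"dx":0,"dy":0,"dz":0,"yaw":0},{"dx":0,"dy":0,"dz":-0.04,"yaw":0},{"dx":0,"dy":0,"dz":-0.035,"yaw":0},{"dx":0,"dy":0,"dz":0,"yaw":0}]'
python3 - <<'E'
from h import *
for n in("scene","top"):cv2.imwrite(f"pics/{n}4.png",cv2.cvtColor(eyes.grab_frame(n),cv2.COLOR_RGB2BGR))
s=cv2.imread("pics/scene4.png")
cv2.imwrite("pics/s4.png",cv2.resize(s[200:300,90:230],None,fx=5,fy=5,interpolation=cv2.INTER_CUBIC))
E
```

```text
time_s: 8.85
ee_pos: [437.9, -362.9, 86.9]
ee_rot: [-179.6, -0.2, 73.3]
force: [0.0, 0.4, 0.5]
gripper_width: -0.1
gripper_force: 0.0
```

View pics/s4.png

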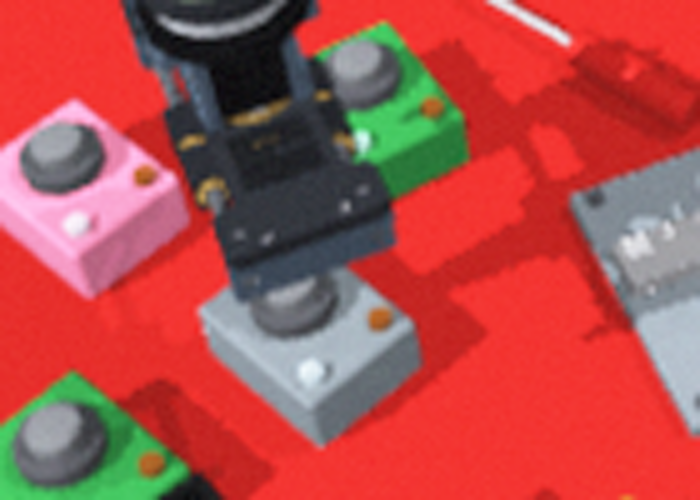

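The closed fingers are above the grey pod's cap, seen below the gripper at (295,290). Pressing down.

```bash
python3 -m crank '[{"dx":0.001,"dy":-0.003,"dz":-0.01,"yaw":0},{"dx":0,"dy":0,"dz":-0.009,"yaw":0},{"dx":0,"dy":0,"dz":0,"yaw":0}]'
python3 -m crank '[{"dx":0,"dy":0,"dz":-0.003,"yaw":0},{"dx":0,"dy":0,"dz":-0.003,"yaw":0}]'
python3 -m crank '[{"dx":0,"dy":0,"dz":-0.003,"yaw":0},{"dx":0,"dy":0,"dz":0,"yaw":0}]'
```

```text
time_s: 9.32
ee_pos: [439.7, -367.8, 74.3]
ee_rot: [-179.9, -0.0, 73.2]
force: [0.9, 0.9, -0.6]
gripper_width: 0.3
gripper_force: 0.0
time_s: 9.57
ee_pos: [440.0, -368.1, 70.0]
ee_rot: [180.0, 0.0, 73.2]
force: [-0.9, 0.0, 1.9]
gripper_width: 0.4
gripper_force: 0.7
time_s: 9.82
ee_pos: [440.0, -368.2, 67.8]
ee_rot: [180.0, 0.0, 73.2]
force: [0.3, 0.1, 2.7]
gripper_width: 1.0
gripper_force: 1.4
```

```bash
python3 -m crank '[{"dx":0,"dy":0,"dz":-0.003,"yaw":0},{"dx":0,"dy":0,"dz":0,"yaw":0}]'
python3 -m crank '[{"dx":0,"dy":0,"dz":-0.0025,"yaw":0},{"dx":0,"dy":0,"dz":0,"yaw":0}]'
python3 -m crank '[{"dx":0,"dy":0,"dz":-0.002,"yaw":0},{"dx":0,"dy":0,"dz":0,"yaw":0}]'
```

```text
time_s: 10.07
ee_pos: [440.1, -368.1, 65.3]
ee_rot: [180.0, 0.0, 73.2]
force: [-1.3, 0.8, 4.8]
gripper_width: 0.2
gripper_force: 2.1
time_s: 10.32
ee_pos: [440.1, -368.2, 64.2]
ee_rot: [180.0, 0.0, 73.2]
force: [-2.0, 2.1, 9.8]
gripper_width: 0.5
gripper_force: 4.9
time_s: 10.58
ee_pos: [440.1, -368.2, 64.0]
ee_rot: [179.9, 0.0, 73.2]
force: [-3.6, 3.3, 19.3]
gripper_width: 0.4
gripper_force: 9.2
```

Hard stop reached: 19 N with no further travel. Release and take a final look.

```bash
python3 -m crank '[{"dx":0,"dy":0,"dz":0.01,"yaw":0},{"dx":0,"dy":0,"dz":0.03,"yaw":0},{"dx":0,"dy":0,"dz":0.05,"yaw":0},{"dx":-0.04,"dy":-0.04,"dz":0.04,"yaw":0},{"dx":-0.05,"dy":-0.05,"dz":0,"yaw":0},{"dx":-0.05,"dy":-0.05,"dz":0,"yaw":0},{"dx":0,"dy":0,"dz":0,"yaw":0},{"dx":0,"dy":0,"dz":0,"yaw":0}]'
python3 - <<'E'
from h import *
f={n:cv2.cvtColor(eyes.grab_frame(n),cv2.COLOR_RGB2BGR) for n in("scene","top")}
cv2.imwrite("pics/f5.png",np.vstack([cv2.resize(f["scene"][170:330,80:380],None,fx=2,fy=2),cv2.resize(f["top"][90:230,170:470],None,fx=2,fy=2)])[:600])
E
```

```text
time_s: 11.58
ee_pos: [328.0, -479.6, 164.9]
ee_rot: [-180.0, -0.1, 73.2]
force: [0.1, -0.1, 0.9]
gripper_width: -0.1
gripper_force: 0.0
```

View pics/f5.png

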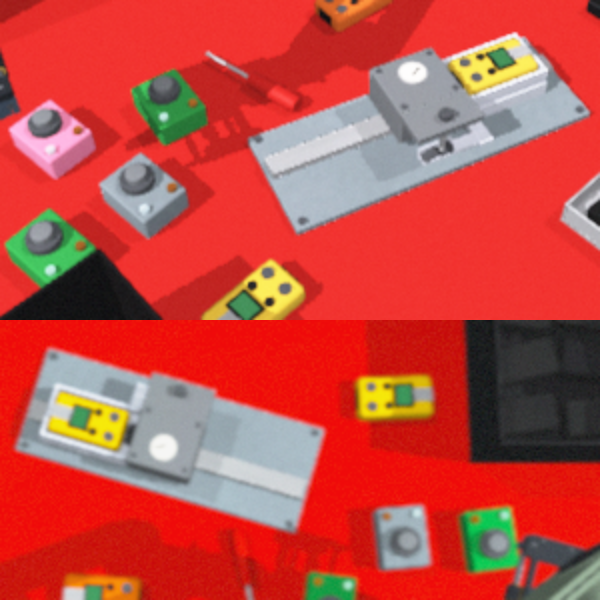

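The carriage is still in its notch with the knob at (447,115), the button is up again at (137,178), the visible bystanders have not moved, and the arm is clear.

```bash
python3 -c "
from workcell import ticket; print(ticket.job_done())"
```

```text
the job is handed in; nothing more can be done
None
```

The carriage is seated in its notch, the start button was pressed to its stop and let go, nothing else in view moved, and the job was handed in at about 12 s; no verdict was returned.

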